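Unlock and open the swing-leaf drill jig over a stone sphere

TASK

The drill jig is still locked shut over the stone sphere. Swing the small L-shaped keeper catch fully aside so that it no longer blocks the bolt's knob, draw the bolt fully back out of the latch post, then swing the jig's leaf about a quarter turn away from you, clear of the stone, and let go. Leave the stone sitting in its seat and leave the other things on the bench alone.

Things in the scene. Friction and masses are not known exactly. Their poses are not given: they have to be found in the camera images.
- jig: Grey base plate of the drill jig, 130 x 335 x 12 mm, screwed down. Origin: centre of its underside, on the bench. Its y axis is the long way: from the latch post (grey block, 46 x 27 mm, 126 mm high, centre at y = -136.5 mm) towards the leaf's round pivot post (centre at y = +125 mm, 123 mm high). x points away from the robot when its yaw is 0. The stone's seat is at y = +50 mm.
- leaf (a joint): Angle of the leaf, rad: 0 shut (as found), grows anticlockwise seen from above (latch end moves to the jig's +x), stop at 1.6. The leaf is a flat steel bar 240 mm long that bridges the stone from the pivot post to the latch post: underside 88 mm, top 102 mm above the bench; 44 mm wide, but 84 mm wide from 110 to 230 mm from its pivot. Friction about 0.25 N m; stays where it is left. While the bolt is in the latch post it cannot turn.
- leaf_hinge (a point): On the leaf's vertical pivot axis, at half the leaf's thickness (95 mm above the bench).
- leaf_push (a point): Middle of the leaf's side edge on the -x side (the side facing the robot), 140 mm from the pivot, at half thickness (95 mm above the bench): a good spot to push the leaf open. Moves with the leaf. A finger 130 mm or more from the pivot axis passes clear of the stone.
- bolt (a joint): How far the bolt is drawn back, m: 0 = home in the latch post, 0.032 = fully back (stop); it is out of the post from 0.023. It slides along the leaf towards the pivot (jig +y when shut). Friction about 2 N; stays where it is left.
- bolt_knob (a point): Centre of the black ball knob, 22 mm diameter, on the bolt, 146 mm above the bench; its stem is 10 mm thick, from 110 to 140 mm. Bolt rod 12 mm thick, axis 110 mm above the bench. When the bolt is home the knob stands 182 mm from the leaf's pivot, 66 mm short of the latch post's face; nothing but the post (126 mm high) and a guide block (121 mm high, 37 to 49 mm from the knob) lies between.
- keeper (a joint): Angle of the keeper catch, rad: 0 to 0.08 = as found, its nose against the knob's stem so the bolt cannot be drawn; grows anticlockwise seen from above as it is opened, stop at 1.35. It stays where it is left (friction 0.03 N m).
- keeper_pivot (a point): Vertical pivot axis of the keeper on the leaf, 120 mm from the leaf's pivot, 125 mm above the bench. The keeper is an L-shaped flat dark steel catch, 6 mm thick, top 128 mm above the bench: nose arm 55 mm long, 16 mm wide, pointing to the bolt's knob (it swings out to the jig's +x as it opens); ear arm 58 mm long at right angles, pointing to the jig's +x (away from the robot) when locked.
- keeper_ear (a point): Centre of the upright thumb peg at the end of the keeper's ear arm, 55 mm from the keeper's pivot: 13 mm thick with an 18 mm head, from 128 to 153 mm above the bench; this point is at 141 mm. To open, the peg is pushed first towards the leaf's pivot post (jig +y), then round the keeper's pivot; it finally stands over the leaf's middle line on the pivot-post side of the keeper's pivot.
- stone_center (a point): Centre of the dark polished stone sphere, 67 mm diameter, loose (0.4 kg) in its seat; its top is about 4 mm under the leaf's bush.
- seat_center (a point): Centre of the upper rim of the steel seat ring under the stone (58 mm outside), 24 mm above the bench.
- rough_stone_1: Bystander: grey rough stone, about 50 x 50 x 42 mm, to the left of the jig. Origin: centre of its underside.
- brush: Bystander: flat brush with a wooden handle, 171 mm long, 15 mm high, behind the jig. Origin: centre of its underside.
- screwdriver: Bystander: red-handled screwdriver, about 210 mm long, 29 mm high, lying left of the jig. Origin: centre of its underside.
Not all that is in view belongs to the job. Leave any green, pink or purple look-alike of the part that bears stone_center alone.

How it is judged (in metres and radians):
On the way, in this order (a step that is already met when the one before it is completed fails the run):
1. the keeper catch is swung aside (0.8 rad or more) while the bolt is still home (value of joint keeper above 0.8 rad and value of joint bolt below 0.01 m), for 0.2 s.
2. the bolt is drawn out of the latch post (26 mm or more) while the leaf is still shut (value of joint bolt above 0.026 m and value of joint leaf below 0.3 rad), for 0.1 s.
3. the leaf is swung open by 1.2 rad or more (value of joint leaf above 1.2 rad), for 0.2 s.
At the end, for the whole second after the job is handed in: The leaf stands open by at least 1.2 rad and at rest, the bolt is drawn back at least 24 mm, the keeper is at least 0.7 rad aside, and the stone sits in its seat (within 8 mm of its centre) (value of joint leaf above 1.2 rad and value of joint bolt above 0.024 m and value of joint keeper above 0.7 rad and horizontal distance between stone_center and seat_center below 0.008 m and height (world z) of stone_center below 0.06 m and velocity of joint leaf between -0.05 and 0.05 rad/s); the robot touches nothing.
It fails at once if the stone is knocked out of place (moved more than 12 mm) (distance of stone_center from where it was at the start of the episode above 0.012 m).
It fails at once if a bystander (rough stone, brush or screwdriver) is moved more than 30 mm (distance of any of rough_stone_1, brush, screwdriver from where it was at the start of the episode above 0.03 m).
It also fails if it takes over 58 s, if anything falls off the work surface, if the arm or the gripper's body presses on something with over 40 N, if the wrist force passes 120 N, or if a joint passes its speed limit or range.

ROBOT

A 6-joint arm with a two-finger parallel gripper is mounted at the origin on a cart in front of the work surface, level with it; the furniture and walls round the work are solid. World frame = base frame: x ahead of the robot, y to its left, z up, the work surface at z = 0. Lengths are in m, angles in degrees, forces in N, time in s.
With the tool pointing down it reaches from about 0.4 to 0.825 m from the base axis. Payload 7 kg.
Tool frame: the origin (TCP) lies at the very end of the fingers, on their centre line; the grasp point (between the pads) lies hold_point_z behind it (hold_point_z is the distance from the TCP to the grasp point, in m); z points along the fingers, y is the direction in which the jaws open and shut (so a half turn about z gives the same grasp; the last joint's range is limited). The gripper opens to 88 mm and grips with 3 to 60 N. Pads are 19 mm wide; open, the fingers measure 130 mm over their backs; the gripper's body (78 mm by 193 mm) begins 47 mm behind the grasp point.
Start: joints at [-54.425, 20.546, 0.682, 0, -70.136, -16.507], TCP at [0.22, -0.638, 0.227] pointing down, gripper open.
Joint ranges: [-176.03, 176.03], [-82.01, 121.73], [-58.28, 71.71], [-173.87, 95.51], [-174.79, -0.11], [-173.66, 173.66]. Speed limits (degrees/s): [136.94, 136.94, 172.46, 180, 180, 180].

INTERFACE

Orientations are given as [roll, pitch, yaw] about the fixed x, y, z axes, in that order (R = Rz(yaw) Ry(pitch) Rx(roll)).
In Python, from plant import get_obs, snapshot, close_job, hold_point_z gives the robot as it stands. The module is installed in compiled form; this text tells all that it offers.
- The arm moves only by the tool jog_arm, never from a script. Its argument "commands" is a list of rows, each a list of 4 numbers: the shift along the world's x, y, z in mm, then the turn about the world's z in degrees. In form: [[x, y, z, turn], ...]. A call has exactly 10 rows; each row shifts and turns the commanded pose from where the row before left it; what a row does not reach is not made up. A row lasts 1/12 s, in which the tool goes at most 41.7 mm and 7.16 degrees, less where a joint would pass 70% of its speed; a pose out of reach is approached as far as the arm can. A call is refused whole if a number of a shift passes 41.7 or a number of a turn 7.16, either way. A call with a gripper value outside its range is refused whole. "fingers" is the finger opening in mm, from 0 to 87.6, set as the call begins (left out, the last holds). The fingers move at their own pace and stop on an object; the grip force is fixed at half the most. Time passes only in rows, so rows that do not move let the fingers close, or fill a call up. It gives the time, the measured TCP pose, the force and the opening at its end, in the units of the state.
- get_obs(): the state, without advancing time (a new reading comes with each control period).
- snapshot(name): name is "scene" or "side" or "wrist"; returns a dict with "image" (480x640x3 uint8, red, green, blue), "fov_y" (degrees; the focal length in pixels is half the picture's height over the tangent of half this angle, whatever the lens; pixels are square), "cx", "cy" (the principal point, pixels), "rvec" (rotation vector, rad) and "tvec" (3), from world to camera coordinates, as OpenCV has them; the wrist camera has in their place "mount" (4x4, takes a point from camera to tool coordinates, whose origin is the TCP and whose axes are the flange's). Camera axes: x right, y down, z forward; pixel columns grow to the right and rows downward; lengths in m; the calibration is good to about 2 mm. A picture is of the moment at which its call begins: read the wrist's pose just before it. There is no depth.
- close_job(): hands the job in, once; it reports no verdict.
The state is a dict: "clock": time; "joint_pos": joint angles; "qvel": joint speeds; "tau": joint torques, N m; "tool_pos": TCP position; "orientation": TCP orientation; "force": force on the tool from outside, world axes, zero at the start; "moment": the same for the moment, N m; "opening": finger opening in m.
Only numpy, scipy, OpenCV 4.12 (cv2) and the standard library are available. Lean on these libraries where they do the work, as an engineer would, in place of code of your own. Each camera call takes 0.05 s, during which the arm holds its last target.

## Working session

There is one attempt and no reset: what is moved stays moved. The work goes in short steps, Python scripts to look and compute and a tool call to move; the robot and the scene stay as the last step left them, time stands still between calls to the robot, and variables do not carry over. Pictures are saved under pics/ and viewed, and the job is handed in when it is done.

Besides the shell and the picture viewer there is one more tool, called after "Request:" in YAML: its name, and indented under it one key for each argument. jog_arm: Moves the arm, as the interface text tells. Its arguments: {"type":"object","properties":{"commands":{"type":"array","items":{"type":"array","items":{"type":"number"}}},"fingers":{"type":"number"}},"required":["commands"]}

```bash
mkdir -p pics; python3 - <<'E'
from plant import *
import cv2,numpy as np
print(hold_point_z if not callable(hold_point_z) else hold_point_z())
print(get_obs())
import pickle
d={}
for n in ("scene","side","wrist"):
    s=snapshot(n);d[n]=s
    cv2.imwrite(f"pics/{n}0.png",s["image"][:,:,::-1])
    print(n,{k:v for k,v in s.items() if k!="image"})
pickle.dump(d,open("d0.pkl","wb"))
E
```

```text
0.0188
{'clock': 0.0, 'joint_pos': array([-5.44246048e+01,  2.05893270e+01,  6.34209441e-01, -2.21569046e-02,
       -7.01357378e+01, -1.65051656e+01]), 'qvel': array([ 0.03946938,  0.07111603, -0.09201232,  0.1832632 , -0.05327386,
       -0.04165994]), 'tau': array([-3.16729136e-03, -5.82723498e+01,  2.93035322e+01,  6.99691236e+00,
        6.65183121e-03, -1.39541976e-04]), 'tool_pos': array([ 0.22034649, -0.6375012 ,  0.22564339]), 'orientation': array([ 1.79906970e+02, -5.84411968e-03, -1.60937311e+02]), 'force': array([-0.12408182,  0.23615479,  0.34627538]), 'moment': array([0.0102046 , 0.06749349, 0.00469537]), 'opening': 0.08764043189744267}
scene {'fov_y': 43.837294691204825, 'cx': 319.99154200731823, 'cy': 253.67723427526923, 'rvec': array([ 0.6192705 , -2.47270173,  1.40958206]), 'tvec': array([0.47121619, 0.21586547, 1.1671993 ])}
side {'fov_y': 46.59560908603055, 'cx': 319.0585047611211, 'cy': 242.80597889228125, 'rvec': array([ 0.79225036, -2.40382802,  1.30241991]), 'tvec': array([0.443159  , 0.26730403, 0.96522815])}
wrist {'fov_y': 60.17397103625934, 'cx': 310.7344113408533, 'cy': 244.49159543733245, 'mount': array([[ 7.56287370e-05, -9.61229904e-01, -2.75748194e-01,
         7.42654650e-02],
       [ 9.99999726e-01, -1.30541580e-04,  7.29321863e-04,
        -1.27490624e-03],
       [-7.37042589e-04, -2.75748174e-01,  9.61229630e-01,
        -1.57313838e-01],
       [ 0.00000000e+00,  0.00000000e+00,  0.00000000e+00,
         1.00000000e+00]])}
```

View pics/scene0.png

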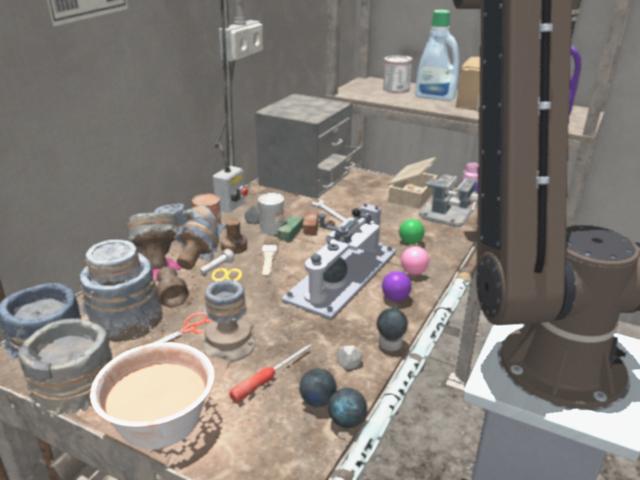

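View pics/side0.png

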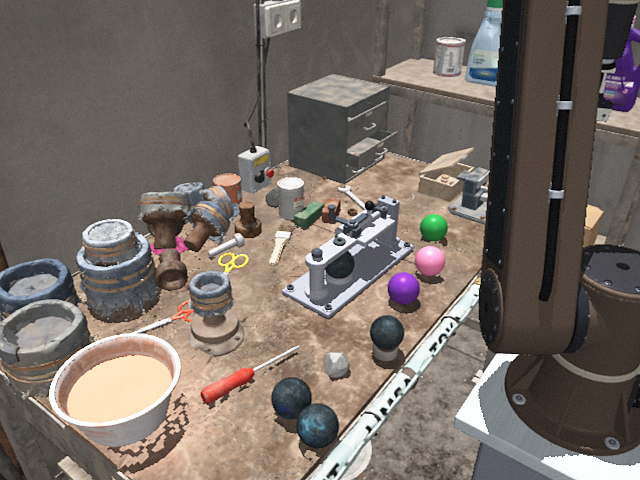

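View pics/wrist0.png

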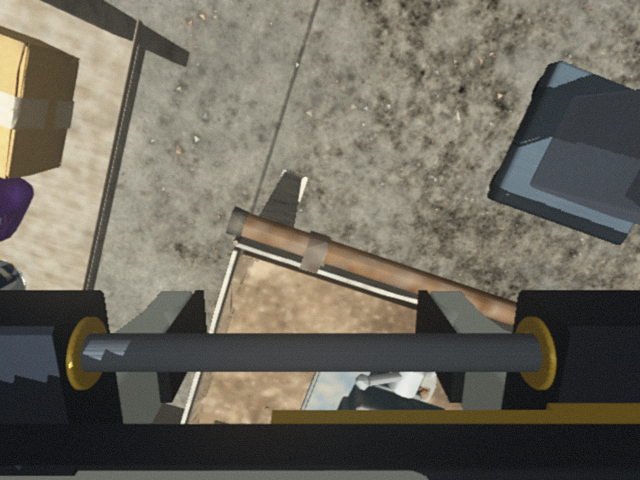

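The scene view shows the jig around (340,265) px. The side view shows it around (345,255) px: round pivot post near (317,270), latch post near (388,215), knob near (370,205). I'll enlarge both.

```bash
python3 - <<'E'
import cv2,pickle
d=pickle.load(open("d0.pkl","rb"))
a=d["side"]["image"][185:325,270:430,::-1]
cv2.imwrite("pics/sidecrop.png",cv2.resize(a,None,fx=4.2,fy=4.2,interpolation=cv2.INTER_CUBIC))
a=d["scene"]["image"][190:325,270:410,::-1]
cv2.imwrite("pics/scenecrop.png",cv2.resize(a,None,fx=4.2,fy=4.2,interpolation=cv2.INTER_CUBIC))
E
```

```text
(no output)
```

View pics/sidecrop.png

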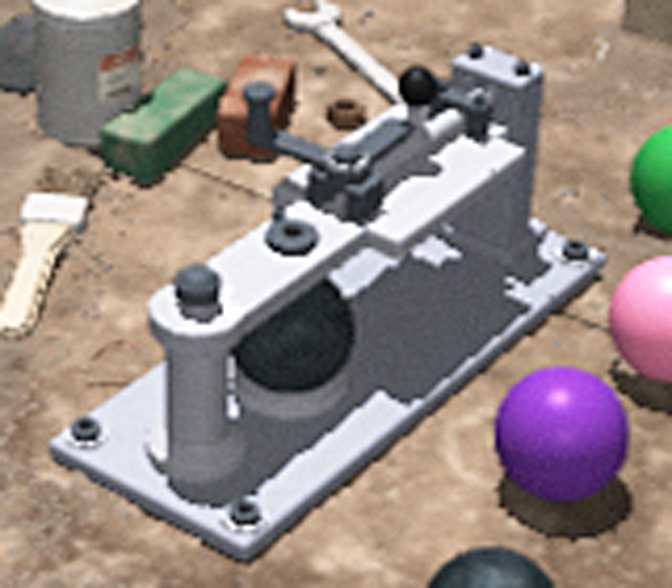

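View pics/scenecrop.png

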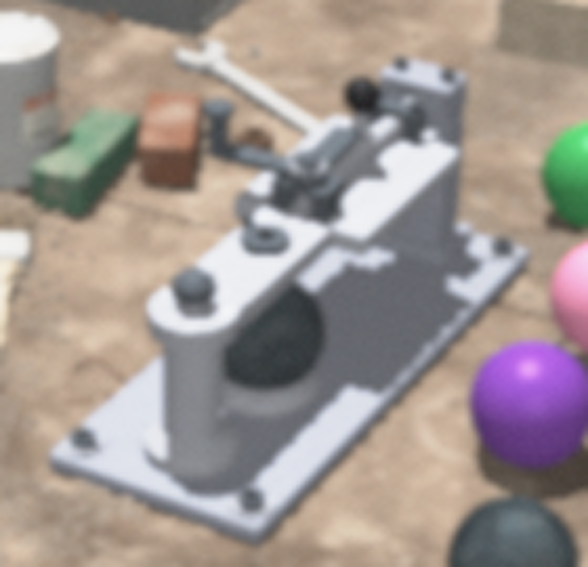

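```bash
cat > h.py <<'E'
import numpy as np,cv2,pickle
from scipy.optimize import least_squares
def K(s):
    f=240/np.tan(np.radians(s["fov_y"]/2)); return np.array([[f,0,s["cx"]],[0,f,s["cy"]],[0,0,1.]])
def proj(s,P):
    return cv2.projectPoints(np.asarray(P,float).reshape(-1,3),s["rvec"],s["tvec"],K(s),None)[0][:,0]
def ray(s,uv,z):
    R=cv2.Rodrigues(s["rvec"])[0]; c=-R.T@s["tvec"]
    r=R.T@np.linalg.inv(K(s))@np.array([uv[0],uv[1],1.]); return c+r*(z-c[2])/r[2]
def w(p,J):
    x,y,a=p; J=np.atleast_2d(J); c,s=np.cos(a),np.sin(a)
    return np.c_[x+c*J[:,0]-s*J[:,1],y+s*J[:,0]+c*J[:,1],J[:,2]]
E
cat > fit.py <<'E'
from h import *
d=pickle.load(open("d0.pkl","rb"))
J={'cNR':(-.065,.1675,.012),'cNL':(.065,.1675,.012),'cFR':(-.065,-.1675,.012),'knob':(0,-.057,.146),'ear':(.055,.005,.149),'post':(-.023,-.15,.126),'cap':(0,.125,.126)}
M={'side':{'cNR':(247,545),'cNL':(52,442),'cFR':(606,260),'knob':(418,86),'ear':(258,96),'post':(543,70)},
'scene':{'cNR':(258,530),'cNL':(52,455),'cFR':(530,246),'knob':(362,95),'ear':(217,108),'post':(466,72)}}
O={'side':(270,185),'scene':(270,190)}
def res(p):
    r=[]
    for c in M:
        for k,v in M[c].items():
            uv=np.array(v)/4.2+O[c]
            r.append(proj(d[c],w(p,J[k]))[0]-uv)
    return np.array(r).ravel()
f=least_squares(res,[.6,0,0],loss='soft_l1'); print(f.x,np.degrees(f.x[2]))
r=res(f.x).reshape(-1,2);i=0
for c in M:
    for k in M[c]: print(c,k,r[i].round(1));i+=1
p=f.x; np.save("p.npy",p)
Q={'hinge':(0,.125,.095),'push':(-.042,-.015,.095),'knob':(0,-.057,.146),'kp':(0,.005,.125),'ear':(.055,.005,.141),'stone':(0,.05,.055),'post':(0,-.1365,.126)}
for k,v in Q.items(): print(k,w(p,v).round(4), np.hypot(*w(p,v)[0,:2]).round(3))
E
python3 fit.py
```

```text
[ 0.51495203 -0.07913311 -0.04470414] -2.5613584581612807
side cNR [0.6 1.3]
side cNL [-0.9  0.6]
side cFR [ 0.8 -1.7]
side knob [0.2 0.2]
side ear [ 1.4 -0.5]
side post [ 1.  -0.7]
scene cNR [-0.1  0.1]
scene cNL [-1.9 -0.2]
scene cFR [-0.4  0.1]
scene knob [-0.9 -0.3]
scene ear [0.1 0.2]
scene post [-0.3  0.1]
hinge [[0.5205 0.0457 0.095 ]] 0.523
push [[ 0.4723 -0.0922  0.095 ]] 0.481
knob [[ 0.5124 -0.1361  0.146 ]] 0.53
kp [[ 0.5152 -0.0741  0.125 ]] 0.52
ear [[ 0.5701 -0.0766  0.141 ]] 0.575
stone [[ 0.5172 -0.0292  0.055 ]] 0.518
post [[ 0.5089 -0.2155  0.126 ]] 0.553
```

Request:
jog_arm:
  commands:
    - [20, 28, 1, -1.1]
    - [20, 28, 1, -1.1]
    - [20, 28, 1, -1.1]
    - [20, 28, 1, -1.1]
    - [20, 28, 1, -1.1]
    - [20, 28, 1, -1.1]
    - [20, 28, 1, -1.1]
    - [20, 28, 1, -1.1]
    - [20, 28, 1, -1.1]
    - [20, 28, 1, -1.1]
  fingers: 34

```text
clock: 0.98
tool_pos: [0.4211, -0.3564, 0.2366]
orientation: [180.0, 0.0, -172.0]
force: [0.3, -0.2, -0.2]
opening: 0.0346
```

Request:
jog_arm:
  commands:
    - [20, 28, 1, -1.1]
    - [20, 28, 1, -1.1]
    - [20, 28, 1, -1.1]
    - [20, 28, 1, -1.1]
    - [20, 28, 1, -1.1]
    - [20, 28, 1, -1.1]
    - [20, 28, 1, -1.1]
    - [20, 28, 1, -1.1]
    - [20, 28, 1, -1]
    - [0, 0, 0, 0]

```text
clock: 1.82
tool_pos: [0.6033, -0.1018, 0.2448]
orientation: [180.0, 0.0, 178.4]
force: [0.4, -1.8, 0.7]
opening: 0.034
```

```bash
cat > snap.py <<'E'
import sys
from plant import *
from h import *
from scipy.spatial.transform import Rotation as Ro
def wristsnap(name):
    o=get_obs(); s=snapshot("wrist")
    T=np.eye(4);T[:3,:3]=Ro.from_euler('xyz',o["orientation"],degrees=True).as_matrix();T[:3,3]=o["tool_pos"]
    C=np.linalg.inv(T@s["mount"]); s["rvec"]=cv2.Rodrigues(C[:3,:3])[0][:,0]; s["tvec"]=C[:3,3]
    pickle.dump(s,open(name+".pkl","wb")); cv2.imwrite(f"pics/{name}.png",s["image"][:,:,::-1])
    return o,s
if __name__=="__main__":
    o,s=wristsnap(sys.argv[1]); print(o["clock"],o["tool_pos"],o["orientation"],o["joint_pos"].round(1),o["opening"])
    p=np.load("p.npy")
    Q={'knob':(0,-.057,.146),'kp':(0,.005,.128),'ear':(.055,.005,.153),'post':(-.023,-.123,.126)}
    im=s["image"][:,:,::-1].copy()
    for k,v in Q.items():
        uv=proj(s,w(p,v))[0]; print(k,uv.round(0)); cv2.circle(im,tuple(int(t) for t in uv),5,(0,0,255),1)
    cv2.imwrite(f"pics/{sys.argv[1]}_m.png",im)
E
python3 snap.py w1
```

```text
1.8167 [ 0.60329442 -0.10184708  0.2448359 ] [1.79982409e+02 8.76565833e-03 1.78393169e+02] [   8.7   14.    -6.1   -0.   -69.9 -100.3] 0.03401007433095735
knob [249.  97.]
kp [352. 101.]
ear [352. 194.]
post [145.  58.]
```

View pics/w1_m.png

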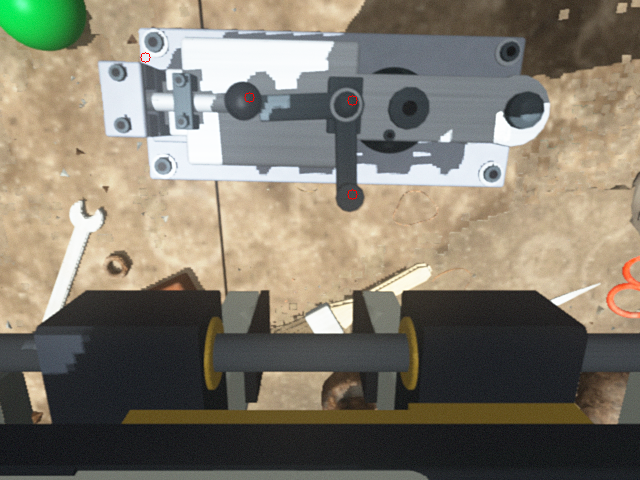

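```bash
cat > fitw.py <<'E'
from h import *
s=pickle.load(open("w1.pkl","rb"))
J=[(0,-.057,.146),(0,.005,.128),(.055,.005,.153),(-.023,-.15,.126),(.023,-.15,.126),(-.065,.1675,.012),(.065,.1675,.012),(.065,-.1675,.012),(0,.125,.123)]
U=[(241,101),(346,104),(349.5,198),(100,62),(104,136),(525,37),(502,187),(150,182),(525,107)]
def res(p): return (proj(s,w(p,J))-U).ravel()
f=least_squares(res,np.load("p.npy"),loss='soft_l1'); p=f.x; print(p,np.degrees(p[2]))
print(res(p).reshape(-1,2).round(1))
np.save("pw.npy",p)
Q={'hinge':(0,.125,.095),'push':(-.042,-.015,.095),'knob':(0,-.057,.146),'kp':(0,.005,.125),'ear':(.055,.005,.141),'stone':(0,.05,.055)}
for k,v in Q.items(): print(k,w(p,v).round(4))
E
python3 fitw.py
```

```text
[ 0.51713017 -0.08352787 -0.0440103 ] -2.521604436533076
[[ 1.1  0.3]
 [-0.5  0.6]
 [-4.2  0.2]
 [-5.2 -0.9]
 [-0.1  2.3]
 [ 2.1 -2.6]
 [ 3.1 -0.7]
 [-1.2 -1.4]
 [ 7.   1.2]]
hinge [[0.5226 0.0414 0.095 ]]
push [[ 0.4745 -0.0967  0.095 ]]
knob [[ 0.5146 -0.1405  0.146 ]]
kp [[ 0.5174 -0.0785  0.125 ]]
ear [[ 0.5723 -0.081   0.141 ]]
stone [[ 0.5193 -0.0336  0.055 ]]
```

The wrist view shows the keeper locked: ear peg at (349,198), keeper pivot at (346,104), knob at (241,101). The fitted pose agrees with the outside cameras to about 4 mm. I'll cage the peg with the fingers 44 mm apart.

Request:
jog_arm:
  commands:
    - [-8, 6, 0, 0]
    - [-8, 6, 0, 0]
    - [-8, 6, 0, 0]
    - [-7, 5, 0, 0]
    - [0, 0, -15, 0]
    - [0, 0, -15, 0]
    - [0, 0, -15, 0]
    - [0, 0, -15, 0]
    - [0, 0, -10, 0]
    - [0, 0, 0, 0]
  fingers: 44

```text
clock: 2.7
tool_pos: [0.5676, -0.0831, 0.1738]
orientation: [-180.0, -0.2, 178.2]
force: [-0.3, 0.1, 0.3]
opening: 0.0438
```

```bash
python3 snap.py w2
```

```text
2.7 [ 0.56764365 -0.08310281  0.17381898] [-1.79997231e+02 -1.67454447e-01  1.78229004e+02] [  11.2   13.5  -16.5   -0.   -60.2 -102.9] 0.04375748454197084
knob [190. 173.]
kp [328. 171.]
ear [327. 296.]
post [ 59. 118.]
```

View pics/w2.png

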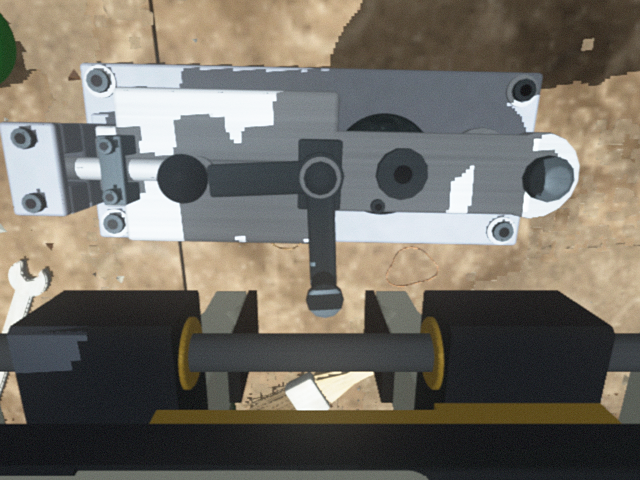

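The peg, at (324,300), is between the fingers at about 240 and 385 px. I'll measure it more closely.

```bash
python3 - <<'E'
from h import *
s=pickle.load(open("w2.pkl","rb"))
for n,uv,z in(("ear",(324,300),.153),("kp",(321,177),.13),("knob",(183,178),.146),("cap",(548,180),.125)): print(n,ray(s,uv,z).round(4))
E
```

```text
ear [ 0.5718 -0.0781  0.153 ]
kp [ 0.5176 -0.0776  0.13  ]
knob [ 0.5143 -0.1393  0.146 ]
cap [0.5232 0.035  0.125 ]
```

Request:
jog_arm:
  commands:
    - [4, 5, 0, 0]
    - [0, 0, -10, 0]
    - [0, 0, -10, 0]
    - [0, 0, -10, 0]
    - [0, 0, -8, 0]
    - [0, 0, 0, 0]
    - [0, 0, 0, 0]
    - [0, 0, 0, 0]
    - [0, 0, 0, 0]
    - [0, 0, 0, 0]
  fingers: 44

```text
clock: 3.58
tool_pos: [0.5738, -0.0779, 0.138]
orientation: [180.0, 0.1, 178.3]
force: [-0.4, 0.2, 0.6]
opening: 0.0439
```

Request:
jog_arm:
  commands:
    - [0, 0, 0, 0]
    - [0, 0, 0, 0]
    - [0, 0, 0, 0]
    - [0, 0, 0, 0]
    - [0, 0, 0, 0]
    - [0, 4, 0, 4]
    - [-1, 4, 0, 4]
    - [-1, 4, 0, 4]
    - [-1, 4, 0, 4]
    - [0, 0, 0, 0]
  fingers: 28

```text
clock: 4.42
tool_pos: [0.5705, -0.0616, 0.1377]
orientation: [-180.0, 0.0, -165.5]
force: [-0.9, -0.1, 0.1]
opening: 0.028
```

```bash
python3 snap.py w3
```

```text
4.4167 [ 0.57048996 -0.06156688  0.13766106] [-1.79998851e+02  1.37314877e-02 -1.65532541e+02] [ 13.4  15.3 -19.3   0.  -55.4 -88.9] 0.027983439185406574
knob [147. 124.]
kp [318. 171.]
ear [275. 319.]
post [1. 6.]
```

View pics/w3.png

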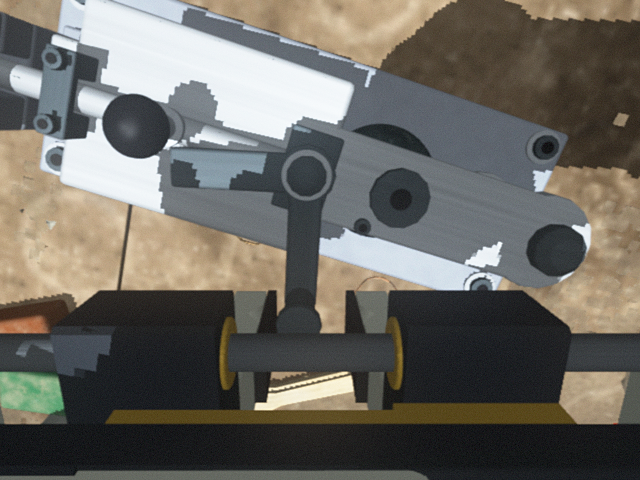

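Request:
jog_arm:
  commands:
    - [-2, 5.4, 0, 6]
    - [-2.5, 5.2, 0, 6]
    - [-3, 4.8, 0, 6]
    - [-3.6, 4.6, 0, 6]
    - [-4, 4.1, 0, 6]
    - [-4.4, 3.7, 0, 6]
    - [-4.8, 3.2, 0, 6]
    - [-5.1, 2.7, 0, 6]
    - [-5.3, 2.2, 0, 6]
    - [-5, 1.5, 0, 5]

```text
clock: 5.3
tool_pos: [0.531, -0.0244, 0.1377]
orientation: [-180.0, 0.0, -106.6]
force: [0.6, 0.4, -0.3]
opening: 0.0283
```

```bash
python3 snap.py w4; python3 -c "
from plant import *;import cv2
print(get_obs()['force'])
cv2.imwrite('pics/s4.png',cv2.resize(snapshot('side')['image'][165:325,230:430,::-1],None,fx=3.5,fy=3.5,interpolation=2))"
```

```text
5.3 [ 0.53096075 -0.02441976  0.13770402] [-1.79963116e+02  2.49867145e-02 -1.06580472e+02] [ 18.5  11.5 -24.5   0.  -54.  -35.1] 0.02833748545783587
knob [269.   6.]
kp [315. 185.]
ear [165. 233.]
post [ 289. -220.]
[-1.20521674  0.79671325 -0.7318492 ]
```

View pics/w4.png

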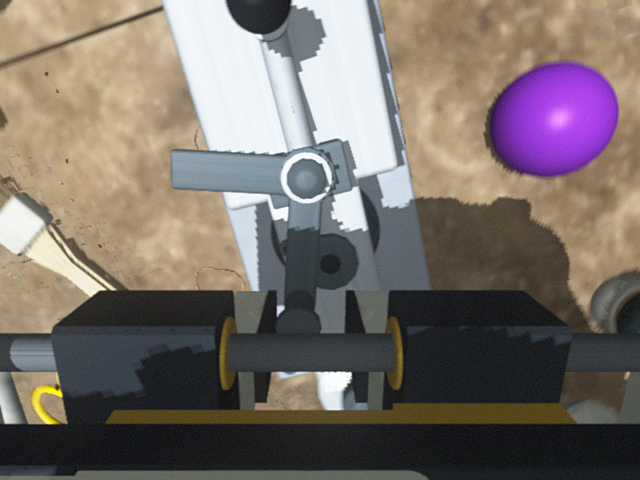

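View pics/s4.png

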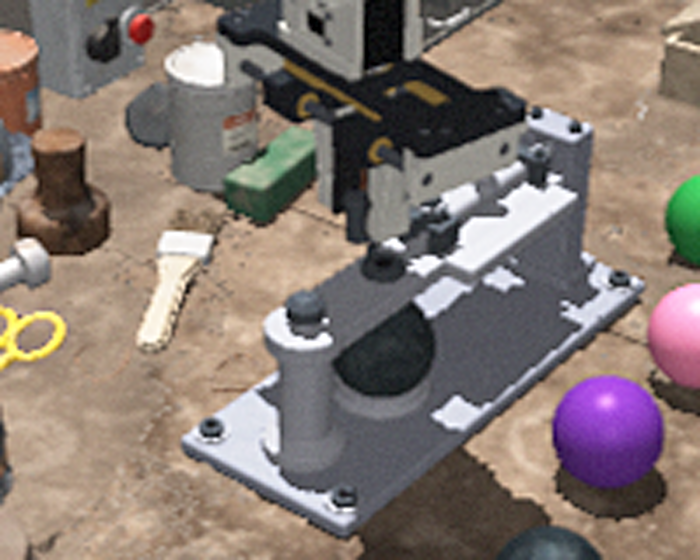

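Request:
jog_arm:
  commands:
    - [-1.5, 0.3, 0, 1.5]
    - [-1.5, 0.3, 0, 1.5]
    - [-1, 0.2, 0, 1]
    - [0, 0, 0, 0]
    - [0, 0, 0, 0]
    - [0, 0, 0, 0]
    - [0, 0, 0, 0]
    - [0, 0, 0, 0]
    - [0, 0, 0, 0]
    - [0, 0, 0, 0]

```text
clock: 6.23
tool_pos: [0.5269, -0.0238, 0.1376]
orientation: [-180.0, 0.0, -102.7]
force: [2.1, -0.9, -0.1]
opening: 0.0283
```

Request:
jog_arm:
  commands:
    - [3, -0.5, 0, 0]
    - [0, 0, 15, 0]
    - [0, 0, 15, 0]
    - [0, 0, 12, 0]
    - [-3, -30, 0, 2]
    - [-3, -30, 0, 2]
    - [-3, -30, 0, 2]
    - [-3, -30, 0, 2]
    - [-4, -31, 0, 2]
    - [0, 0, 0, 0]

```text
clock: 7.07
tool_pos: [0.5126, -0.1789, 0.1791]
orientation: [179.9, -0.0, -92.8]
force: [0.7, 0.2, -0.3]
opening: 0.0283
```

```bash
python3 snap.py w5;python3 -c "
from plant import *;import cv2
cv2.imwrite('pics/s5.png',cv2.resize(snapshot('side')['image'][165:325,230:430,::-1],None,fx=3.5,fy=3.5,interpolation=2))"
```

```text
7.0667 [ 0.51258554 -0.17886775  0.17911352] [ 1.79906149e+02 -2.15317501e-02 -9.27771996e+01] [  1.5  10.3 -19.9   0.  -59.8  -4.2] 0.028286779156984788
knob [316. 362.]
kp [316. 436.]
ear [215. 470.]
post [359. 229.]
```

View pics/w5.png

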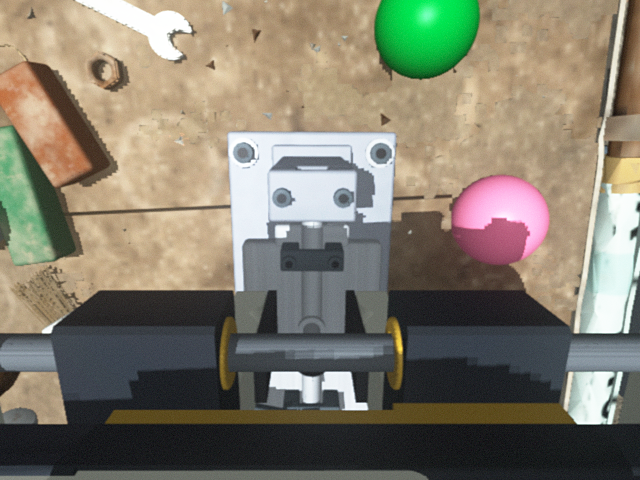

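View pics/s5.png

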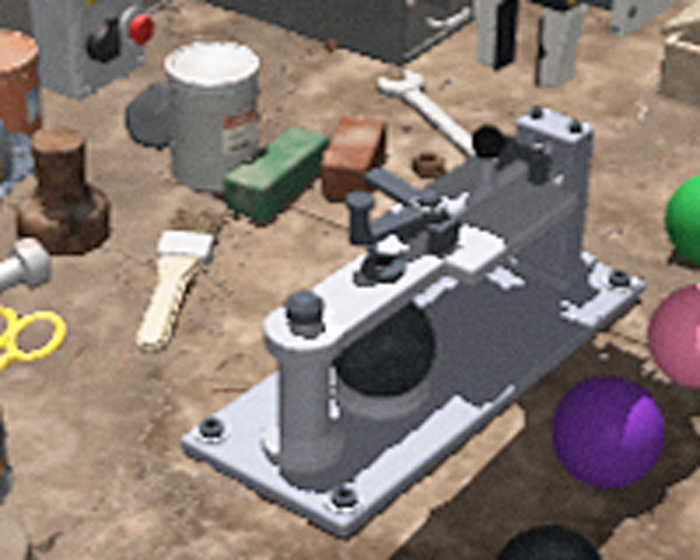

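The keeper stands aside, with its peg over the leaf's middle line (side crop, 360,205). The knob is still home (487,140). Next I'll close the fingers, go down behind the knob and push it towards the pivot.

Request:
jog_arm:
  commands:
    - [0, 0, 0, 0]
    - [0, 0, 0, 0]
    - [0, 0, 0, 0]
    - [0, 0, -12, 0]
    - [0, 0, -12, 0]
    - [0, 0, -12, 0]
    - [0, 0, -5, 0]
    - [0, 0, 0, 0]
    - [0, 0, 0, 0]
    - [0, 0, 0, 0]
  fingers: 0

```text
clock: 8.0
tool_pos: [0.5144, -0.1751, 0.1393]
orientation: [-179.9, -0.0, -92.7]
force: [-0.4, 0.4, -0.5]
opening: 0.0005
```

Request:
jog_arm:
  commands:
    - [0.2, 4, 0, 0]
    - [0.2, 4, 0, 0]
    - [0.2, 4, 0, 0]
    - [0.2, 4, 0, 0]
    - [0.2, 4, 0, 0]
    - [0.2, 4, 0, 0]
    - [0.2, 4, 0, 0]
    - [0.2, 4, 0, 0]
    - [0.2, 4, 0, 0]
    - [0, 2, 0, 0]

```text
clock: 8.83
tool_pos: [0.5157, -0.1368, 0.1387]
orientation: [-180.0, -0.0, -92.7]
force: [1.1, -2.1, 1.0]
opening: 0.0004
```

```bash
python3 -c "
from plant import *;import cv2
cv2.imwrite('pics/s6.png',cv2.resize(snapshot('side')['image'][165:325,230:430,::-1],None,fx=3.5,fy=3.5,interpolation=2))"
```

```text
(no output)
```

View pics/s6.png

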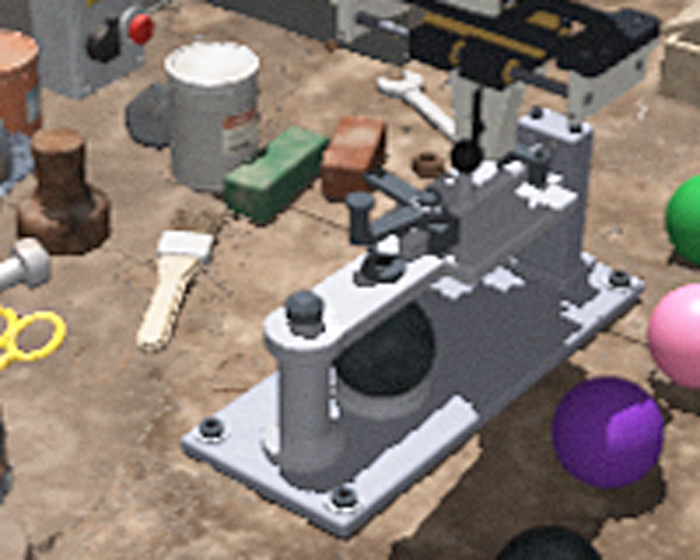

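Request:
jog_arm:
  commands:
    - [0, 1.5, 0, 0]
    - [0, 1.5, 0, 0]
    - [0, 1.5, 0, 0]
    - [0, 1.5, 0, 0]
    - [0, 1, 0, 0]
    - [0, 0, 0, 0]
    - [0, 0, 0, 0]
    - [0, 0, 0, 0]
    - [0, 0, 0, 0]
    - [0, 0, 0, 0]

```text
clock: 9.72
tool_pos: [0.5155, -0.1302, 0.1385]
orientation: [180.0, 0.0, -92.7]
force: [-0.0, -0.5, 1.2]
opening: 0.0006
```

```bash
python3 - <<'E'
from plant import *
from h import *
s=snapshot('side');p=np.load("pw.npy")
d=pickle.load(open("d0.pkl","rb"))["side"]
cv2.imwrite('pics/s7.png',cv2.resize(s['image'][185:265,330:430,::-1],None,fx=7,fy=7,interpolation=2))
for dd in (0,.02,.026,.032): print(dd,((proj(s,w(p,(0,-.057+dd,.146)))[0]-(330,185))*7).round())
E
```

```text
0 [279. 137.]
0.02 [243. 161.]
0.026 [232. 168.]
0.032 [221. 176.]
```

View pics/s7.png

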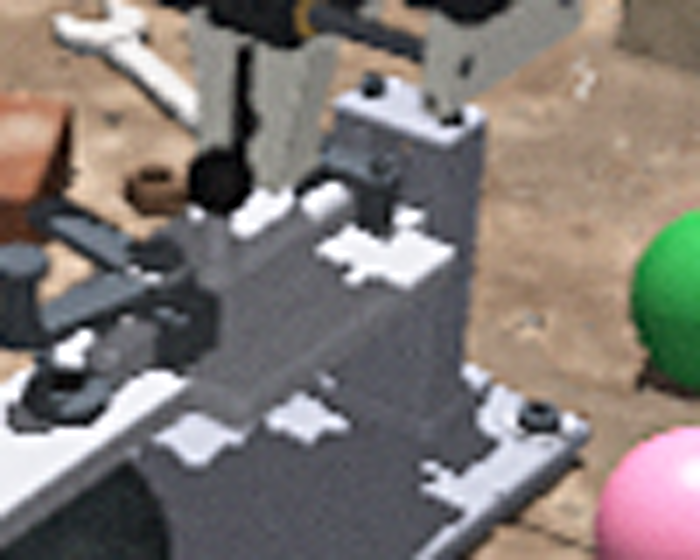

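Request:
jog_arm:
  commands:
    - [0, 1, 0, 0]
    - [0, 1, 0, 0]
    - [0, 0, 0, 0]
    - [0, 0, 0, 0]
    - [0, 0, 0, 0]
    - [0, 0, 0, 0]
    - [0, 0, 0, 0]
    - [0, 0, 0, 0]
    - [0, 0, 0, 0]
    - [0, 0, 0, 0]

```text
clock: 10.6
tool_pos: [0.5156, -0.1283, 0.1385]
orientation: [180.0, -0.0, -92.7]
force: [-0.0, -1.9, -0.3]
opening: 0.0002
```

Request:
jog_arm:
  commands:
    - [0, 1, 0, 0]
    - [0, 1, 0, 0]
    - [0, 0, 0, 0]
    - [0, 0, 0, 0]
    - [0, 0, 0, 0]
    - [0, 0, 0, 0]
    - [0, 0, 0, 0]
    - [0, 0, 0, 0]
    - [0, 0, 0, 0]
    - [0, 0, 0, 0]

```text
clock: 11.43
tool_pos: [0.5156, -0.1274, 0.1387]
orientation: [180.0, -0.1, -92.7]
force: [0.8, -8.4, -1.6]
opening: 0.0004
```

The bolt is on its stop (8 N). I'll check where the look-alike balls are before going down on the robot's side.

```bash
python3 - <<'E'
from h import *
s=pickle.load(open("d0.pkl","rb"))["side"]
for n,uv,z in (("purple",(404,289),.034),("pink",(430,261),.034),("dark",(387,333),.06),("green",(433,228),.034)): print(n,ray(s,uv,z).round(3))
E
```

```text
purple [ 0.368 -0.051  0.034]
pink [ 0.371 -0.175  0.034]
dark [0.314 0.113 0.06 ]
green [ 0.43  -0.307  0.034]
```

Request:
jog_arm:
  commands:
    - [0, -6, 0, 0]
    - [0, 0, 15, 0]
    - [0, 0, 15, 0]
    - [0, 0, 15, 0]
    - [-11, 4, 0, -7]
    - [-11, 4, 0, -7]
    - [-11, 4, 0, -7]
    - [-11, 4, 0, -7]
    - [-11, 4, 0, -7]
    - [-11, 0, 0, -7]

```text
clock: 12.27
tool_pos: [0.449, -0.1116, 0.1835]
orientation: [180.0, 0.0, -135.1]
force: [0.1, 0.1, 0.4]
opening: 0.0004
```

Request:
jog_arm:
  commands:
    - [0, 0, 0, -7]
    - [0, 0, 0, -7]
    - [0, 0, 0, -7]
    - [0, 0, 0, -7]
    - [0, 0, 0, -7]
    - [0, 0, 0, -7]
    - [0, 0, 0, -5.8]
    - [0, 0, 0, 0]
    - [0, 0, 0, 0]
    - [0, 0, 0, 0]

```text
clock: 13.1
tool_pos: [0.4496, -0.1121, 0.1835]
orientation: [180.0, -0.0, 177.7]
force: [-0.3, 0.5, 1.0]
opening: 0.0007
```

```bash
python3 snap.py w8; python3 -c "
from plant import *;import cv2
cv2.imwrite('pics/s8.png',cv2.resize(snapshot('side')['image'][165:325,230:430,::-1],None,fx=3.5,fy=3.5,interpolation=2))"
```

```text
13.1 [ 0.44955073 -0.11214503  0.1835146 ] [ 1.79982600e+02 -4.21439689e-03  1.77661542e+02] [  10.4    2.3  -28.6   -0.   -59.1 -102.8] 0.0006919352027374039
knob [273. 389.]
kp [382. 371.]
ear [384. 481.]
post [161. 333.]
```

View pics/s8.png

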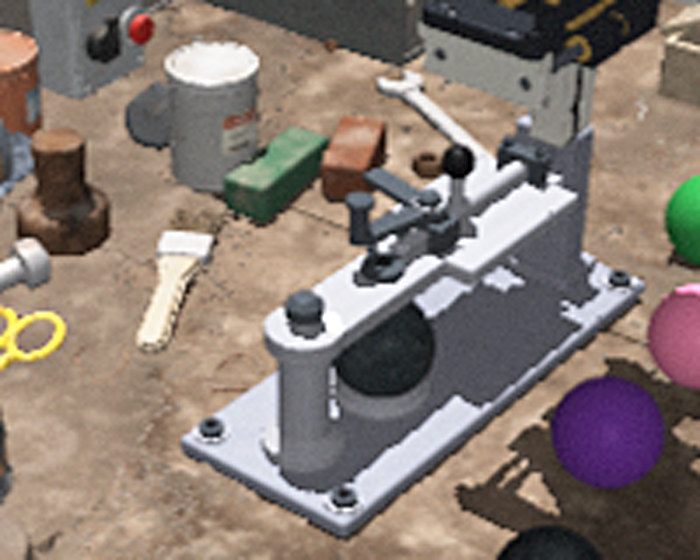

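The knob (458,160) stands drawn, its bolt end is clear of the post, and the keeper is aside. I'll go down beside the leaf's near edge.

Request:
jog_arm:
  commands:
    - [0, 0, -13, 0]
    - [0, 0, -13, 0]
    - [0, 0, -13, 0]
    - [0, 0, -13, 0]
    - [0, 0, -13, 0]
    - [0, 0, -12, 0]
    - [0, 0, -10, 0]
    - [0, 0, -2.5, 0]
    - [0, 0, 0, 0]
    - [0, 0, 0, 0]

```text
clock: 14.03
tool_pos: [0.4499, -0.1123, 0.0944]
orientation: [-180.0, 0.0, 177.5]
force: [-0.4, 0.5, 0.7]
opening: 0.0004
```

Request:
jog_arm:
  commands:
    - [3, 0, 0, 0]
    - [3, 0, 0, 0]
    - [3, 0, 0, 0]
    - [3, 0, 0, 0]
    - [3, 0, 0, 0]
    - [2, 0, 0, 0]
    - [2, 0, 0, 0]
    - [2, 0, 0, 0]
    - [2, 0, 0, 0]
    - [2, 0, 0, 0]

```text
clock: 14.87
tool_pos: [0.4744, -0.1124, 0.0939]
orientation: [-180.0, -0.0, 177.5]
force: [-2.7, -2.9, -1.1]
opening: 0.0003
```

```bash
python3 - <<'E'
import numpy as np
H=np.array([522.8,42]);t=np.array([474.9,-112.4])-H;r=np.hypot(*t);a=np.degrees(np.arctan2(t[1],t[0]))
st=[2,3]+[4]*15+[3.5,3,2.5,2,2,1,0.5]+[0]*6
c=t
for i,s in enumerate(st):
    a+=s;n=r*np.array([np.cos(np.radians(a)),np.sin(np.radians(a))]);print([*(float(v) for v in (n-c).round(1)),0,s],end=', ' if i%10<9 else '\n');c=n
print(H+c,sum(st))
E
```

```text
[5.4, -1.6, 0, 2], [8.2, -2.0, 0, 3], [11.1, -2.0, 0, 4], [11.2, -1.2, 0, 4], [11.3, -0.4, 0, 4], [11.3, 0.3, 0, 4], [11.2, 1.1, 0, 4], [11.1, 1.9, 0, 4], [11.0, 2.7, 0, 4], [10.7, 3.4, 0, 4]
[10.5, 4.2, 0, 4], [10.2, 4.9, 0, 4], [9.8, 5.6, 0, 4], [9.4, 6.3, 0, 4], [8.9, 6.9, 0, 4], [8.4, 7.5, 0, 4], [7.9, 8.1, 0, 4], [6.4, 7.5, 0, 3.5], [5.1, 6.7, 0, 3], [4.0, 5.8, 0, 2.5]
[3.0, 4.8, 0, 2], [2.8, 4.9, 0, 2], [1.4, 2.5, 0, 1], [0.7, 1.2, 0, 0.5], [0.0, 0.0, 0, 0], [0.0, 0.0, 0, 0], [0.0, 0.0, 0, 0], [0.0, 0.0, 0, 0], [0.0, 0.0, 0, 0], [0.0, 0.0, 0, 0]
[665.88547606 -33.23507521] 79.5
```

Request:
jog_arm:
  commands:
    - [5.4, -1.6, 0, 2]
    - [8.2, -2.0, 0, 3]
    - [11.1, -2.0, 0, 4]
    - [11.2, -1.2, 0, 4]
    - [11.3, -0.4, 0, 4]
    - [11.3, 0.3, 0, 4]
    - [11.2, 1.1, 0, 4]
    - [11.1, 1.9, 0, 4]
    - [11.0, 2.7, 0, 4]
    - [10.7, 3.4, 0, 4]

```text
clock: 15.7
tool_pos: [0.5779, -0.1105, 0.0939]
orientation: [-180.0, -0.0, -145.3]
force: [-1.7, -3.7, -1.6]
opening: -0.0
```

```bash
python3 -c "
from plant import *;import cv2
cv2.imwrite('pics/s9.png',cv2.resize(snapshot('side')['image'][165:325,230:430,::-1],None,fx=3.5,fy=3.5,interpolation=2))"
```

View pics/s9.png

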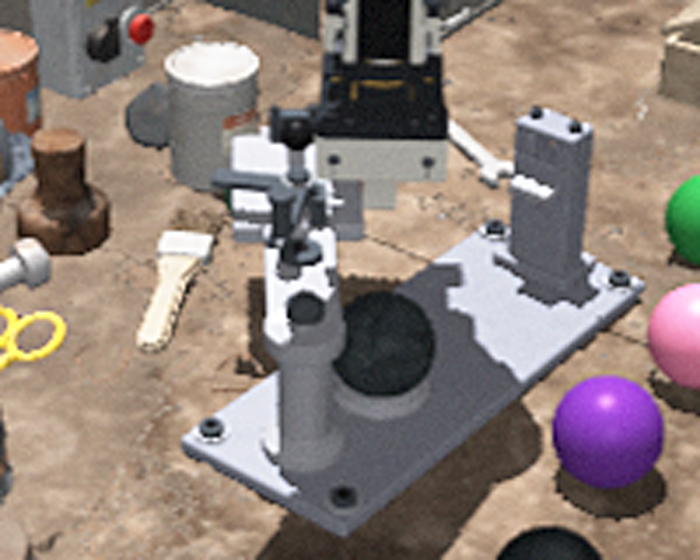

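The leaf is swinging and the stone is still seated. I'll check the can against the leaf's sweep.

```bash
python3 - <<'E'
from h import *
s=pickle.load(open("d0.pkl","rb"))["side"]
print(ray(s,(290,219),0), [ (z,proj(s,[*ray(s,(290,219),0)[:2],z])[0]) for z in (.06,.08,.1)])
print(ray(s,(246,237),0))
E
```

```text
[ 0.7743673  -0.17516529  0.        ] [(0.06, array([289.41781399, 198.93317448])), (0.08, array([289.21778273, 192.03848376])), (0.1, array([289.01465119, 185.03693247]))]
[ 0.80722604 -0.04095949  0.        ]
```

Request:
jog_arm:
  commands:
    - [10.5, 4.2, 0, 4]
    - [10.2, 4.9, 0, 4]
    - [9.8, 5.6, 0, 4]
    - [9.4, 6.3, 0, 4]
    - [8.9, 6.9, 0, 4]
    - [8.4, 7.5, 0, 4]
    - [7.9, 8.1, 0, 4]
    - [6.4, 7.5, 0, 3.5]
    - [5.1, 6.7, 0, 3]
    - [4.0, 5.8, 0, 2.5]

```text
clock: 16.58
tool_pos: [0.6587, -0.0463, 0.0941]
orientation: [-179.9, 0.0, -108.5]
force: [0.6, -2.1, -1.5]
opening: 0.0005
```

Request:
jog_arm:
  commands:
    - [3, 4.8, 0, 2]
    - [2.8, 4.9, 0, 2]
    - [1.4, 2.5, 0, 1]
    - [0.7, 1.2, 0, 0.5]
    - [0, 0, 0, 0]
    - [0, 0, 0, 0]
    - [0, 0, 0, 0]
    - [0, 0, 0, 0]
    - [0, 0, 0, 0]
    - [0, 0, 0, 0]

```text
clock: 17.42
tool_pos: [0.6655, -0.0332, 0.0941]
orientation: [-180.0, 0.0, -103.1]
force: [-0.2, -0.8, -0.0]
opening: 0.0006
```

```bash
python3 snap.py w10; python3 -c "
from plant import *;import cv2
cv2.imwrite('pics/s10.png',cv2.resize(snapshot('side')['image'][165:325,230:430,::-1],None,fx=3.5,fy=3.5,interpolation=2))"
```

```text
17.4167 [ 0.66551727 -0.03317489  0.09410817] [-1.79998394e+02  8.18887321e-03 -1.03050487e+02] [ 13.9  25.7  -9.8  -0.  -54.5 -26.9] 0.0006353970638047859
knob [ 929. -176.]
kp [791. 131.]
ear [666. 176.]
post [ 979. -526.]
```

View pics/s10.png

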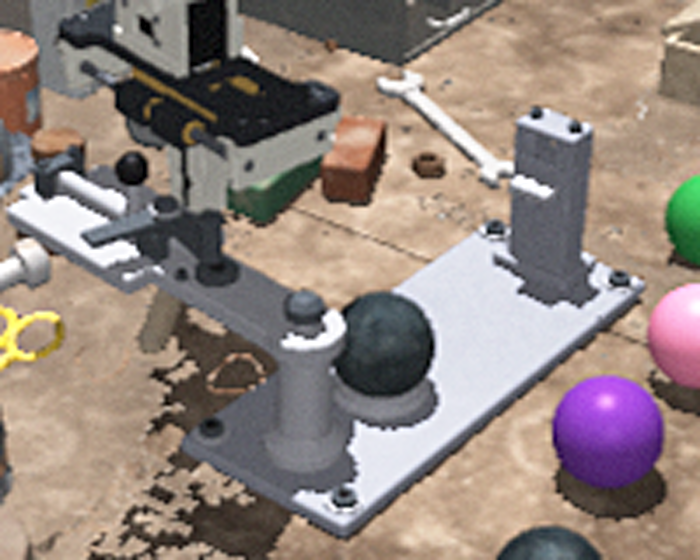

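View pics/w10.png

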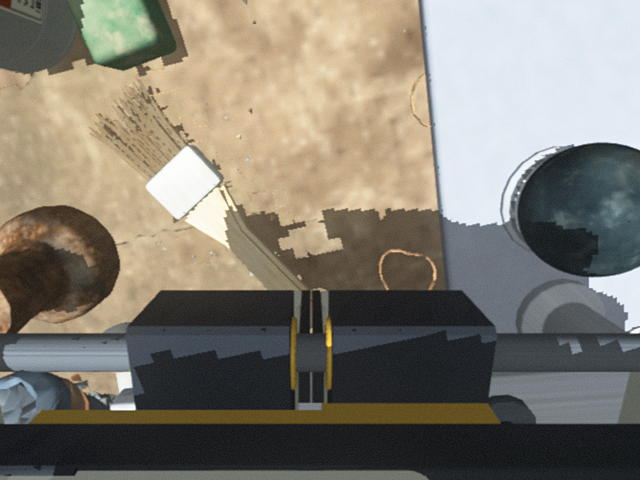

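The leaf stands about 80° open. I'll back away from its edge, then rise.

Request:
jog_arm:
  commands:
    - [-1, -5, 0, 0]
    - [-1, -6, 0, 0]
    - [-1, -7, 0, 0]
    - [-1, -7, 0, 0]
    - [-1, -7, 0, 0]
    - [0, 0, 20, 0]
    - [0, 0, 25, 0]
    - [0, 0, 25, 0]
    - [0, 0, 25, 0]
    - [0, 0, 25, 0]

```text
clock: 18.35
tool_pos: [0.6603, -0.066, 0.2153]
orientation: [180.0, -0.0, -103.1]
force: [0.6, -0.1, -0.5]
opening: 0.0005
```

Request:
jog_arm:
  commands:
    - [-5, -30, 10, 0]
    - [-5, -30, 10, 0]
    - [-5, -30, 10, 0]
    - [-5, -30, 0, 0]
    - [0, 0, 0, 0]
    - [0, 0, 0, 0]
    - [0, 0, 0, 0]
    - [0, 0, 0, 0]
    - [0, 0, 0, 0]
    - [0, 0, 0, 0]

```text
clock: 19.18
tool_pos: [0.6408, -0.1843, 0.2439]
orientation: [180.0, -0.0, -103.0]
force: [-0.4, 1.2, 0.1]
opening: 0.0001
```

```bash
python3 - <<'E'
from plant import *
from h import *
print(get_obs()['force'],get_obs()['tool_pos'])
s=snapshot('side');cv2.imwrite('pics/s11.png',s['image'][:,:,::-1])
c=s['image'][165:325,210:410,::-1].copy()
big=cv2.resize(c,None,fx=4,fy=3.7,interpolation=2);big=cv2.resize(c,None,fx=3.7,fy=3.7,interpolation=2)
p=np.load("pw.npy")
for th,col in ((1.2,(0,0,255)),(1.4,(0,255,0)),(1.5,(255,0,0))):
    for R in (.152,.24):
        L=(R*np.sin(th),.125-R*np.cos(th),.146 if R<.2 else .102)
        uv=(proj(s,w(p,L))[0]-(210,165))*3.7; cv2.circle(big,tuple(int(v) for v in uv),4,col,1)
cv2.imwrite('pics/s11c.png',big)
E
```

```text
[-0.44570941  1.2197793   0.0597196 ] [ 0.64075648 -0.18429581  0.24392038]
```

View pics/s11c.png

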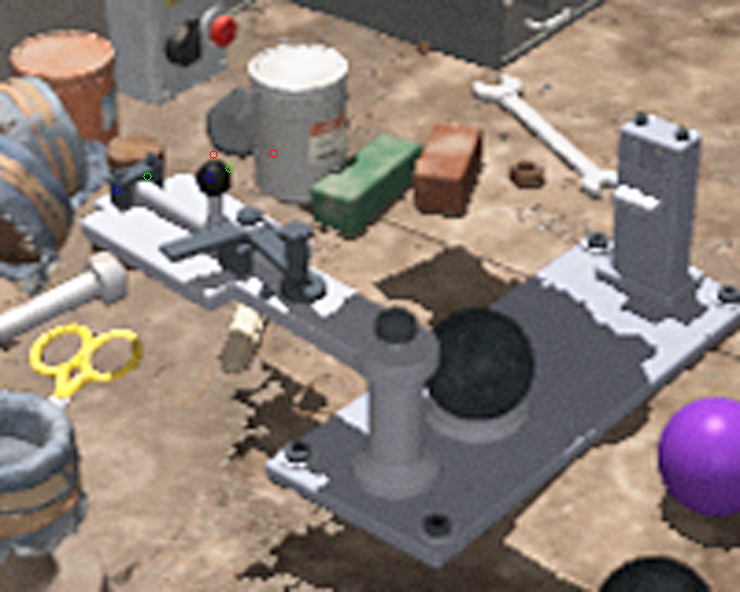

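View pics/s11.png

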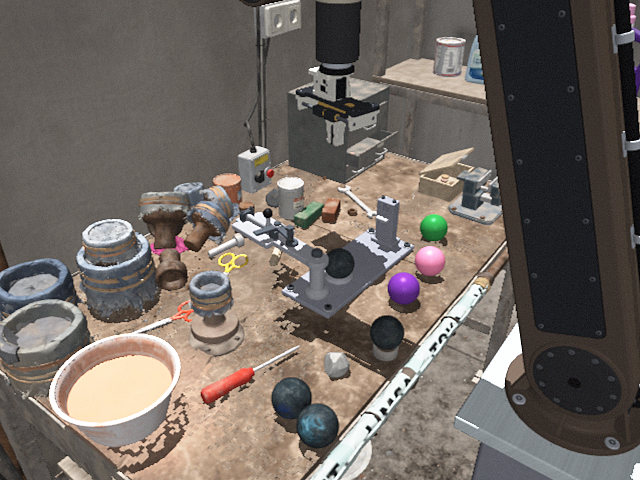

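The leaf stands at about 1.48 rad, with the knob drawn, the keeper aside, the stone in its seat and the bystanders unmoved. I'm handing the job in.

```bash
python3 -c "
from plant import *
print(close_job())"
```

```text
the job is handed in; nothing more can be done
None
```

The jig is open and the job was handed in at about 19 s of the 58 s allowed; no verdict was reported.

- **Keeper:** I caged the ear peg between the fingers and swung it round to about 76–77°, close to its stop, with the bolt still home.
- **Bolt:** I pushed the knob back with closed fingers until the force rose to 8 N at its stop. The camera puts the knob's travel at about 32 mm.
- **Leaf:** I pushed the leaf's near edge round, then backed the arm off and raised it clear.

In the last pictures the leaf stands at about 1.45–1.5 rad. The keeper is still aside, the bolt is still back and the stone is in its seat. The rough stone, brush and screwdriver look unmoved, but I judged those by eye.

The first jig poses from the fixed cameras and the wrist camera differed by about 4 mm along the jig. I went by the wrist camera, and the contacts agreed with it. No checks failed.

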